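Sieve the candlenuts out of the walnuts

TASK

Lift the wooden sieve by its top bar and set it gently on the rails of the catch bin without losing a nut, then, keeping hold of it and keeping it lying on the rails, shake it side to side until all five small candlenuts have fallen through into the bin and only the three walnuts stay in it. Finally slide it along the rails until it is fully home against the bin's tall end board, with no gap, and let go of it there. Keep it level, never press or knock it hard against the bin, do not touch the nuts with the gripper, and leave the other things on the counter alone.

Things in the scene. Friction and masses are not known exactly. Their poses are not given: they have to be found in the camera images.
- sieve: Wooden sieve with steel floor, 174 (x) by 140 (y) mm, 0.42 kg +-20%; origin: centre of its underside, z up. Walls 45 mm tall; the two at |x| = 75 to 87 mm are its runners, flat at z = 0. It slides on the bin's rails along y.
- sieve_bar (a point): Centre of the sieve's handle bar, 105 mm above the sieve's underside; axes as the sieve's. The bar is straight, runs along x between two posts, 150 mm clear length, 14 mm wide (y), 20 mm tall. Nothing is above it.
- sieve_floor (a point): Centre of the sieve's floor, its top face, 8 mm above the underside. Solid strip |y| < 30 mm (nuts start there), then a 1.5 mm high ridge at |y| = 30 to 34, then four holes of 28 by 33 mm a side. Nuts must be shaken over the ridges along y: strokes of 70 to 80 mm to and fro at 0.25 to 0.3 m/s mean do it; smooth moves below 0.1 m/s keep them in.
- bin: Plywood catch bin, fixed, open on top, 194 (x) by 274 (y) mm; origin: centre of its underside, z up. End boards' inner faces at y = +-125 mm: the TALL one (140 mm high) is at +y, the low one (102 mm) at -y; both hard. The sieve's origin can travel y = -55 to +55 mm. Inner floor at z = 8 mm. The sieve may push on the bin with at most 30 N.
- bin_seat (a point): Middle of the bin, z = 90 mm: the sieve's origin when seated on rails at MIDDLE height. Axes as the bin's, the seated sieve's along them. Two aluminium rails along y, tops from |x| = 73 mm to 12 mm high guide lips at 90.5 mm (3.5 mm play a side). Rails are height-adjustable, set 80 to 100 mm high, NOT told and not in this pose: feel for them. Sprung, 14 N per mm.
- bin_home (a point): Where the sieve's origin ends: bin y = +55 mm, on the rails (its z is for the middle rail height), the sieve touching the hard tall end board; axes as the bin's.
- walnut1: Walnut, brown, round, 40 mm in diameter, 18 g; origin at its centre. Too big for the holes.
- walnut2: Walnut, brown, round, 40 mm in diameter, 18 g; origin at its centre. Too big for the holes.
- walnut3: Walnut, brown, round, 40 mm in diameter, 18 g; origin at its centre. Too big for the holes.
- candlenut1: Candlenut in its pale grey-brown shell, round, 22 mm in diameter, 10 g; origin at its centre. Fits through the holes.
- candlenut2: Candlenut in its pale grey-brown shell, round, 22 mm in diameter, 10 g; origin at its centre. Fits through the holes.
- candlenut3: Candlenut in its pale grey-brown shell, round, 22 mm in diameter, 10 g; origin at its centre. Fits through the holes.
- candlenut4: Candlenut in its pale grey-brown shell, round, 22 mm in diameter, 10 g; origin at its centre. Fits through the holes.
- candlenut5: Candlenut in its pale grey-brown shell, round, 22 mm in diameter, 10 g; origin at its centre. Fits through the holes.
- shallot: Single shallot, 32 mm wide, 36 mm tall, lying loose between bin and sieve; a bystander; origin at the centre of its underside.
- garlic: Garlic bulb, 44 mm wide, 45 mm tall, loose; a bystander; origin at the centre of its underside.
- measure: Tin measuring cup, 64 mm wide, 85 mm tall, loose; a bystander; origin at the centre of its underside.
- weight: Brass scale weight, 40 mm wide, 48 mm tall, loose; a bystander; origin at the centre of its underside.
- shallot2: Second shallot, 32 mm wide, 36 mm tall, loose, beyond bin and sieve; a bystander; origin at the centre of its underside.
Not all that is in view belongs to the job. What is shaped like the sieve but orange is not meant.

How it is judged:
By the outcome, as a careful person would: the job done as asked, in the order asked, and still so for the second after the job is handed in, with the robot touching nothing.
It also fails if it takes over 70 s, if anything falls off the work surface, if the arm or the gripper's body presses on something with over 40 N, if the wrist force passes 120 N, or if a joint passes its speed limit or range.

ROBOT

A 6-joint arm with a two-finger parallel gripper is mounted at the origin on the work surface. World frame = base frame: x ahead of the robot, y to its left, z up, the work surface at z = 0. Lengths are in m, angles in rad, forces in N, time in s.
With the tool pointing down it reaches from about 0.35 to 0.85 m from the base axis. Payload 8.1 kg.
Tool frame: the origin (TCP) lies at the very end of the fingers, on their centre line; the grasp point (between the pads) lies 19 mm behind it (pinch_z is the distance from the TCP to the grasp point, in m); z points along the fingers, y is the direction in which the jaws open and shut (so a half turn about z gives the same grasp; the last joint's range is limited). The gripper opens to 93 mm and grips with 3 to 60 N. Pads are 15 mm wide; open, the fingers measure 128 mm over their backs; the gripper's body (75 mm by 188 mm) begins 65 mm behind the grasp point.
Start: joints at [-1.218, 0.13, 1.488, -0, 1.523, -0.085], TCP at [0.254, -0.543, 0.219] pointing down, gripper open.
Joint ranges: [-2.96, 2.96], [-0.89, 2.26], [0.02, 2.5], [-1.34, 4.48], [0, 2.73], [-2.66, 2.66]. Speed limits (rad/s): [2.39, 2.39, 2.79, 3.14, 3.14, 3.14].

INTERFACE

Orientations are given as a rotation vector (axis times angle).
In Python, from plant import * gives the robot as it stands.
- The arm moves only by the tool move_arm, never from a script. Its argument "series" is a list of rows, each a list of 7 numbers: the shift along the tool's x, y, z each as a share of 10 cm, from -1 to 1, then the turn, a rotation vector about the tool's x, y, z each as a share of 180 degrees, from -1 to 1, then the opening, from -1 (shut) to 1 (fully open). In form: [[dx, dy, dz, rx, ry, rz, jaw], ...]. A call has 1 to 8 rows; each row is the pose to reach, as a shift and turn from the pose commanded when the call began, along the tool's axes at that moment, turning the shorter way round; what a row does not reach only later rows make up. A row lasts 1/10 s, in which the tool goes at most 50 mm and 8.59 degrees, less where a joint would pass 70% of its speed; a pose out of reach is approached as far as the arm can. A call with a number of a shift or a turn outside -1 to 1 is refused whole. A call with a gripper value outside its range is refused whole. The fingers move at their own pace and stop on an object; "squeeze" is the grip in N (left out, the last holds). Time passes only in rows, so rows that repeat a pose let the fingers close. It gives the time, the measured TCP pose, the force and the opening at its end, in the units of the state.
- read_state(): the state, without advancing time (a new reading comes with each control period).
- read_camera(name): name is "side" or "top"; returns a dict with "frame" (384x512x3 uint8, red, green, blue), "K" (3x3 intrinsics, pixels), "rvec" (rotation vector, rad) and "tvec" (3), from world to camera coordinates, as OpenCV has them. Camera axes: x right, y down, z forward; pixel columns grow to the right and rows downward; lengths in m; the calibration is good to about 2 mm. A picture is of the moment at which its call begins. There is no depth.
- close_job(): hands the job in, once; it reports no verdict.
The state is a dict: "t": time; "q": joint angles; "dq": joint speeds; "joint_torque": joint torques, N m; "tool_pos": TCP position; "orientation": TCP orientation; "force": force on the tool from outside, world axes, zero at the start; "wrist_torque": the same for the moment, N m; "opening": finger opening in m.
Only numpy, scipy, OpenCV 4.12 (cv2) and the standard library are available. Lean on these libraries where they do the work, as an engineer would, in place of code of your own. Each camera call takes 0.05 s, during which the arm holds its last target.

## Working session

There is one attempt and no reset: what is moved stays moved. The work goes in short steps, Python scripts to look and compute and a tool call to move; the robot and the scene stay as the last step left them, time stands still between calls to the robot, and variables do not carry over. Pictures are saved under pics/ and viewed, and the job is handed in when it is done.

Besides the shell and the picture viewer there is one more tool, called after "Emit:" as name([rows], argument=value, ...), one row to a line, values as JSON. move_arm: Moves the arm, as the interface text tells. Shift numbers are shares of 10 cm and turn numbers shares of 180 degrees, none past 1 either way. Its arguments: {"type":"object","properties":{"series":{"type":"array","items":{"type":"array","items":{"type":"number"}}},"squeeze":{"type":"number"}},"required":["series"]}

```bash
ls; mkdir -p pics
python3 - <<'E'
from plant import *
import cv2
print(read_state())
for n in("side","top"):
    c=read_camera(n); cv2.imwrite(f"pics/{n}0.png",c["frame"][:,:,::-1]); print(n,c["K"],c["rvec"],c["tvec"])
E
```

```text
pics
{'t': 0.0, 'q': array([-1.21841614e+00,  1.31129174e-01,  1.48928304e+00, -2.40764470e-05,
        1.52295195e+00, -8.54128403e-02]), 'dq': array([-0.00104178,  0.00044701, -0.00020887, -0.00143661,  0.00095922,
        0.00143285]), 'joint_torque': array([ 1.13531198e-03, -5.59833062e+01, -4.91762745e+01,  7.69486651e-02,
        3.53401469e-02, -1.92144080e-04]), 'tool_pos': array([ 0.25417817, -0.54288967,  0.21760446]), 'orientation': array([-3.06491577e+00, -6.81826241e-01,  4.07550837e-04]), 'force': array([ 0.04287565,  0.7159169 , -0.51291536]), 'wrist_torque': array([0.04263555, 0.00384722, 0.02349409]), 'opening': 0.09326494188907447}
side [[386.42713785   0.         251.64852104]
 [  0.         386.42713785 192.10747566]
 [  0.           0.           1.        ]] [ 0.05291864 -2.78445803  1.38643107] [0.55430451 0.07053179 0.84907585]
top [[371.73178461   0.         259.45532075]
 [  0.         371.73178461 193.21621444]
 [  0.           0.           1.        ]] [ 2.15379541 -2.06753464  0.21624508] [0.00203943 0.54521395 0.93252402]
```

View pics/side0.png

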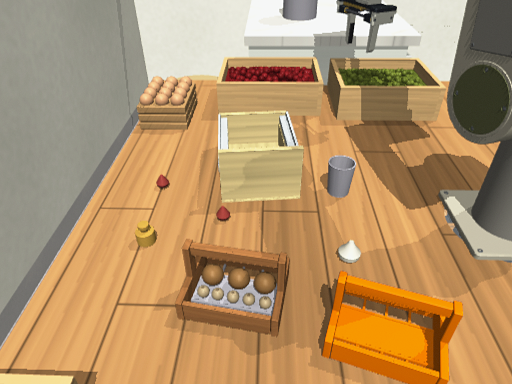

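View pics/top0.png

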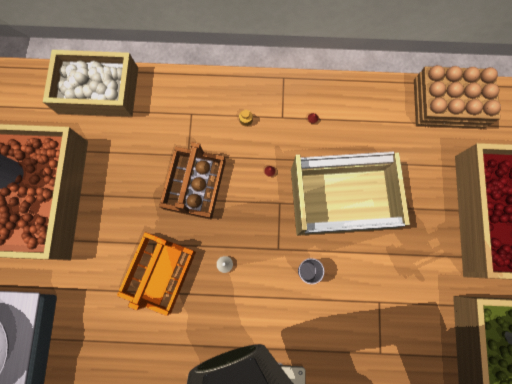

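```bash
cat > h.py <<'E'
import numpy as np, cv2
from plant import *
def cam(n):
    c=read_camera(n); R=cv2.Rodrigues(np.array(c["rvec"],float))[0]
    return c["frame"],c["K"],R,np.array(c["tvec"],float).ravel()
def ray(C,uv):
    _,K,R,t=C; d=R.T@np.linalg.inv(K)@np.array([uv[0],uv[1],1.]); return -R.T@t,d
def onz(C,uv,z):
    o,d=ray(C,uv); return o+d*(z-o[2])/d[2]
def proj(C,P):
    _,K,R,t=C; p=K@(R@np.array(P,float)+t); return p[:2]/p[2]
def crop(C,name,x0,y0,x1,y1,s):
    im=C[0][y0:y1,x0:x1,::-1]; cv2.imwrite("pics/"+name+".png",cv2.resize(im,None,fx=s,fy=s,interpolation=cv2.INTER_CUBIC))
E
python3 - <<'E'
from h import *
T=cam("top");S=cam("side")
print("cams",ray(T,(0,0))[0],ray(S,(0,0))[0])
crop(T,"t_sieve",150,130,240,230,6);crop(T,"t_bin",280,140,420,245,5);crop(S,"s_bin",205,100,315,210,5);crop(S,"s_sieve",165,230,305,340,5)
E
```

```text
cams [0.34151632 0.0173789  1.02465996] [0.5187784  0.65871611 0.57456078]
```

View pics/t_sieve.png

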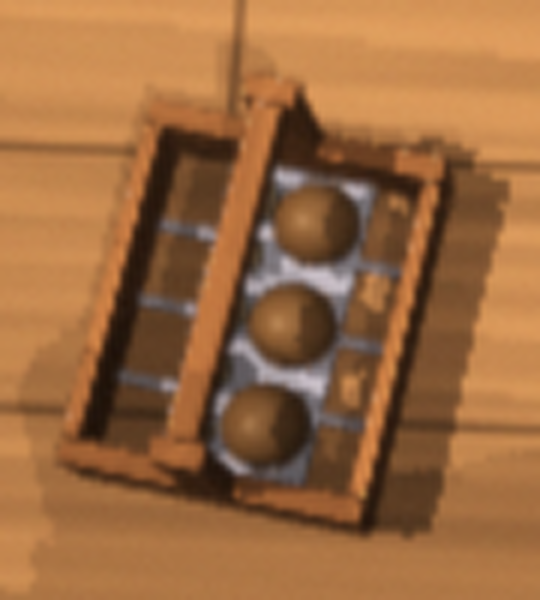

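View pics/t_bin.png

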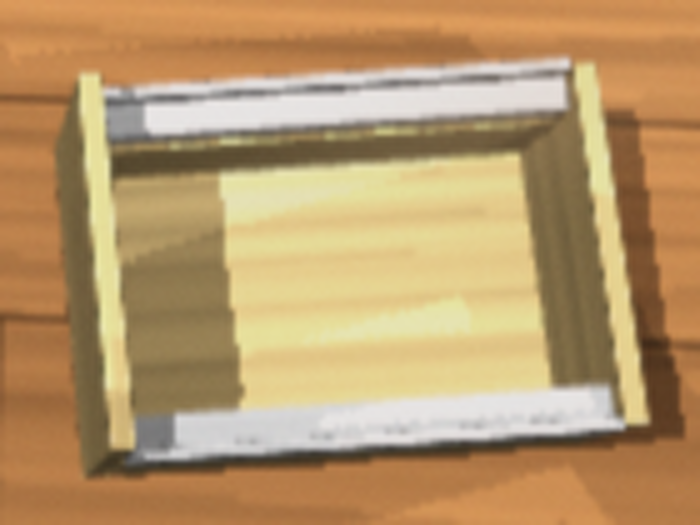

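View pics/s_bin.png

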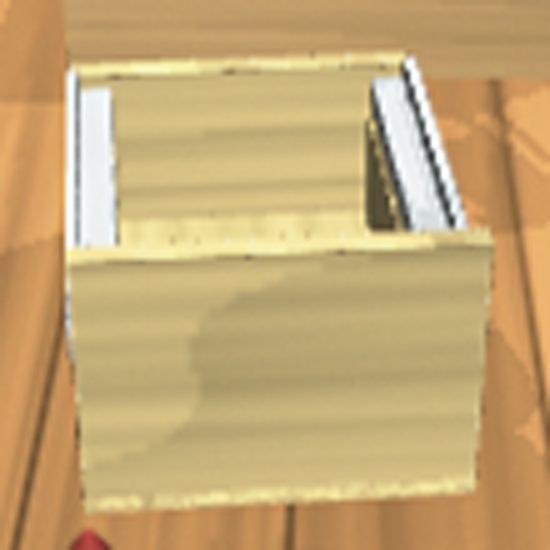

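View pics/s_sieve.png

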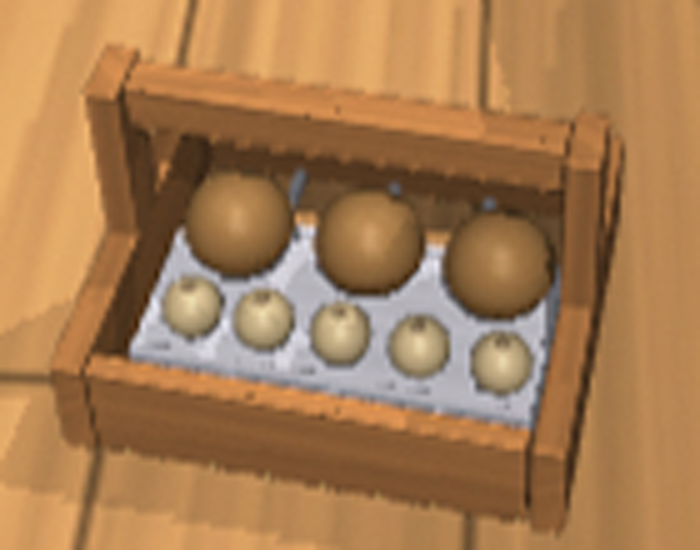

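The top view shows the brown sieve at (195,180) and an orange look-alike at (157,275). The brown one has the wood walls, steel floor and nuts, so it is the one meant. The crop confirms it, with three walnuts and five candlenuts. The bin is at (350,193). Next I'll measure the corners.

Run:
```python
from h import *
T=cam("top");S=cam("side")
tb=lambda x,y:(280+x/5-.5+.1,140+y/5-.5+.1)
sb=lambda x,y:(205+x/5-.4,100+y/5-.4)
ts=lambda x,y:(150+x/6-.42,130+y/6-.42)
ss=lambda x,y:(165+x/5-.4,230+y/5-.4)
# bin end board tops
for nm,a,b in(("left",(79,74),(110,452)),("left inner",(101,74),(133,448)),("right in",(574,66),(625,427)),("right out",(595,64),(650,422))):
  for z in(.102,.14):
    A=onz(T,tb(*a),z);B=onz(T,tb(*b),z);print(nm,z,A[:2].round(4),B[:2].round(4),np.linalg.norm(A-B).round(4),np.degrees(np.arctan2(*(A-B)[1::-1])).round(2))
print("side near top"); 
for z in(.102,.14):
    A=onz(S,sb(68,262),z);B=onz(S,sb(492,238),z);print(z,A[:2].round(4),B[:2].round(4),np.linalg.norm(A-B))
A=onz(S,sb(88,510),0);B=onz(S,sb(472,490),0);print("near bottom",A,B,np.linalg.norm(A-B))
# sieve bar (top z=.115)
for nm,a,b in(("bar L edge",(247,105),(168,440)),("bar R edge",(283,108),(203,440))):
    A=onz(T,ts(*a),.115);B=onz(T,ts(*b),.115);print(nm,A,B,np.linalg.norm(A-B),np.degrees(np.arctan2(*(A-B)[1::-1])))
print("walls corners z=.045")
for p in((150,110),(450,158),(370,525),(62,460)): print(onz(T,ts(*p),.045).round(4))
print("side bar top edges")
for p in((127,65),(577,125),(130,90),(565,150)): print(onz(S,ss(*p),.115).round(4))
```

```text
left 0.102 [ 0.6418 -0.065 ] [ 0.4461 -0.0845] 0.1966 5.69
left 0.14 [ 0.6294 -0.0616] [ 0.4418 -0.0803] 0.1885 5.69
left inner 0.102 [ 0.6422 -0.0764] [ 0.4486 -0.0958] 0.1946 5.74
left inner 0.14 [ 0.6298 -0.0725] [ 0.4442 -0.0912] 0.1866 5.74
right in 0.102 [ 0.6567 -0.3218] [ 0.4691 -0.3408] 0.1885 5.8
right in 0.14 [ 0.6437 -0.3078] [ 0.4638 -0.3261] 0.1808 5.8
right out 0.102 [ 0.6582 -0.3327] [ 0.4721 -0.3534] 0.1872 6.34
right out 0.14 [ 0.6452 -0.3183] [ 0.4667 -0.3381] 0.1795 6.34
side near top
0.102 [ 0.638  -0.1212] [ 0.4372 -0.1481] 0.20252897349246524
0.14 [ 0.6284 -0.0585] [ 0.4438 -0.0832] 0.18624302392314177
near bottom [ 0.62818846 -0.06184988  0.        ] [ 0.44398095 -0.08268106  0.        ] 0.1853816218696736
bar L edge [0.64609301 0.20502315 0.115     ] [0.49946609 0.22626625 0.115     ] 0.14815776055657864 -8.243572103937781
bar R edge [0.64538406 0.18953852 0.115     ] [0.50005994 0.21178055 0.115     ] 0.14701635120663856 -8.701664712042362
walls corners z=.045
[0.6653 0.2639 0.045 ]
[0.6479 0.1245 0.045 ]
[0.4771 0.1497 0.045 ]
[0.5007 0.2887 0.045 ]
side bar top edges
[0.649  0.1949 0.115 ]
[0.4978 0.2177 0.115 ]
[0.646  0.2065 0.115 ]
[0.5018 0.2287 0.115 ]
```

Emit:
move_arm([
  [1,-0.9,0,0,0,0,1],
  [1,-0.9,0,0,0,0,1],
  [1,-0.9,0,0,0,0,1],
])

```text
t: 0.6
tool_pos: [0.3074, -0.4172, 0.2183]
orientation: [-3.066, -0.682, -0.001]
force: [0.4, 0.4, 1.1]
opening: 0.0928
```

Emit:
move_arm([
  [1,-0.9,0,0,0,0,1],
  [1,-0.9,0,0,0,0,1],
  [1,-0.9,0,0,0,0,1],
])

```text
t: 0.9
tool_pos: [0.3599, -0.2931, 0.2187]
orientation: [-3.066, -0.683, -0.001]
force: [0.6, -0.4, -0.3]
opening: 0.0929
```

Emit:
move_arm([
  [1,-0.9,0,0,0,0,1],
  [1,-0.9,0,0,0,0,1],
  [1,-0.9,0,0,0,0,1],
])

```text
t: 1.2
tool_pos: [0.4123, -0.1691, 0.2188]
orientation: [-3.066, -0.684, -0.001]
force: [0.1, 0.2, 0.4]
opening: 0.0929
```

Run:
```python
from h import *
T=cam("top")
tb=lambda x,y:(280+x/5-.4,140+y/5-.4)
for a,b in(((105,90),(570,59)),((130,465),(622,430)),((110,140),(568,106)),((140,412),(610,386))):
  for z in (.09,.1):
    A=onz(T,tb(*a),z);B=onz(T,tb(*b),z);d=A-B;print(z,A[:2].round(4),B[:2].round(4),np.degrees(np.arctan2(-d[0],d[1])).round(2))
```

```text
0.09 [ 0.6375 -0.0798] [ 0.6645 -0.3242] 6.33
0.1 [ 0.6343 -0.0788] [ 0.6611 -0.3206] 6.33
0.09 [ 0.4414 -0.0959] [ 0.4692 -0.3439] 6.4
0.1 [ 0.4403 -0.0947] [ 0.4678 -0.34  ] 6.4
0.09 [ 0.6104 -0.0829] [ 0.6387 -0.3223] 6.75
0.1 [ 0.6075 -0.0819] [ 0.6355 -0.3187] 6.75
0.09 [ 0.4684 -0.1006] [ 0.4914 -0.3387] 5.52
0.1 [ 0.467  -0.0993] [ 0.4898 -0.3349] 5.52
```

Emit:
move_arm([
  [1,-0.9,0,0,0,0,1],
  [1,-0.9,0,0,0,0,1],
  [1,-0.9,0,0,0,0,1],
])

```text
t: 1.55
tool_pos: [0.4647, -0.0456, 0.2188]
orientation: [-3.066, -0.683, -0.001]
force: [0.3, -1.2, 0.1]
opening: 0.0928
```

Emit:
move_arm([
  [1,-0.9,0,0,0,0,1],
  [1,-0.9,0,0,0,0,1],
  [1,-0.9,0,0,0,0,1],
])

```text
t: 1.85
tool_pos: [0.5171, 0.0788, 0.2187]
orientation: [-3.066, -0.684, -0.001]
force: [1.2, -0.7, -0.5]
opening: 0.0928
```

Emit:
move_arm([
  [0.9,-0.8,0,0,0,0.0933,1],
  [0.9,-0.8,0,0,0,0.1867,1],
  [0.9,-0.8,0,0,0,0.1867,1],
  [0.9,-0.8,0,0,0,0.1867,1],
  [0.9,-0.8,0,0,0,0.1867,1],
  [0.9,-0.8,0,0,0,0.1867,1],
])

```text
t: 2.45
tool_pos: [0.564, 0.1863, 0.2185]
orientation: [3.133, -0.227, -0.001]
force: [0.0, 0.6, -0.6]
opening: 0.0927
```

Run:
```python
from h import *
s=read_state();print(s["t"],s["tool_pos"],s["orientation"],s["q"])
R=cv2.Rodrigues(s["orientation"])[0];print(R.round(3),np.degrees(np.arctan2(R[1,0],R[0,0])))
T=cam("top");S=cam("side");crop(T,"t1",130,100,260,230,5);crop(S,"s1",150,150,320,340,4)
```

```text
2.45 [0.56399775 0.1863321  0.2184527 ] [ 3.13317589e+00 -2.26551323e-01 -5.01673816e-04] [ 2.32865515e-01  1.14678823e-01  1.50554340e+00 -1.30053449e-04
  1.52174619e+00  1.94803149e+00]
[[ 0.99  -0.144 -0.   ]
 [-0.144 -0.99  -0.   ]
 [-0.     0.    -1.   ]] -8.271407224997116
```

View pics/s1.png

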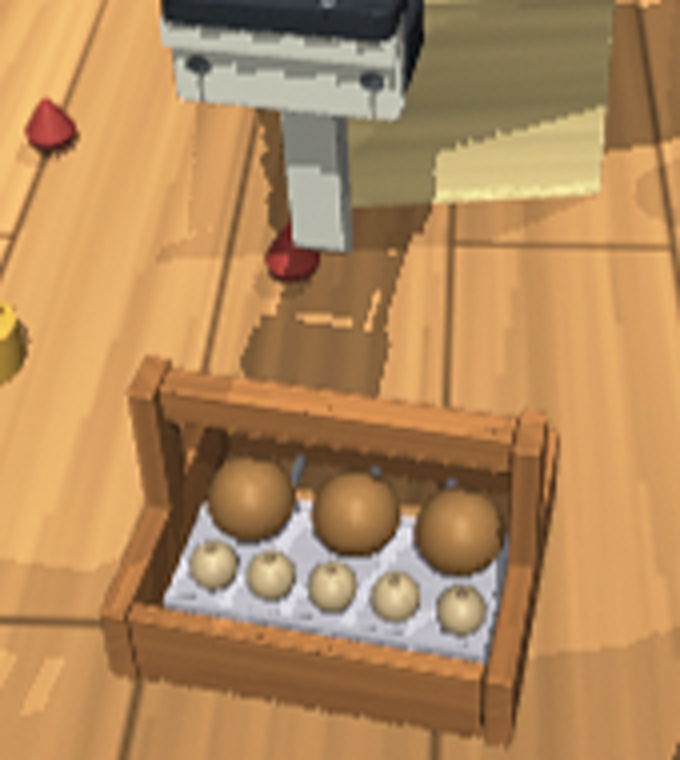

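Emit:
move_arm([
  [0.06,-0.24,0.2,0,0,-0.001,1],
  [0.06,-0.24,0.5,0,0,0,1],
  [0.06,-0.24,0.8,0,0,0,1],
  [0.06,-0.24,0.8,0,0,0,1],
  [0.06,-0.24,0.8,0,0,0,0.3],
])

```text
t: 3.05
tool_pos: [0.5732, 0.2089, 0.1388]
orientation: [3.133, -0.233, -0.002]
force: [0.4, 0.6, -0.6]
opening: 0.0885
```

Emit:
move_arm([
  [0,0,0.2,0,0,0,0.2],
  [0,0,0.4,0,0,0,0],
  [0,0,0.52,0,0,0,-0.2],
  [0,0,0.52,0,0,0,-0.3],
  [0,0,0.52,0,0,0,-0.3],
  [0,0,0.52,0,0,0,-0.3],
])

```text
t: 3.65
tool_pos: [0.5747, 0.2098, 0.0885]
orientation: [-3.132, 0.233, -0.004]
force: [-0.1, 0.4, 0.5]
opening: 0.0415
```

Run:
```python
from h import *
s=read_state();print(s["t"],s["tool_pos"],s["orientation"],s["force"])
T=cam("top");S=cam("side");crop(T,"t2",130,100,260,230,5);crop(S,"s2",165,200,305,340,5)
```

```text
3.65 [0.57468288 0.20984388 0.08847961] [-3.13203342  0.23323174 -0.00378379] [-0.10554926  0.38344729  0.4833006 ]
```

View pics/s2.png

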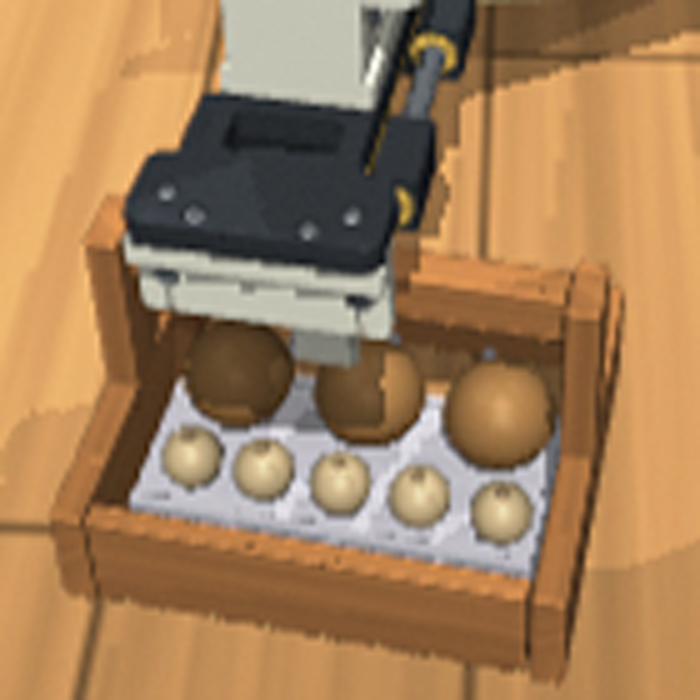

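View pics/t2.png

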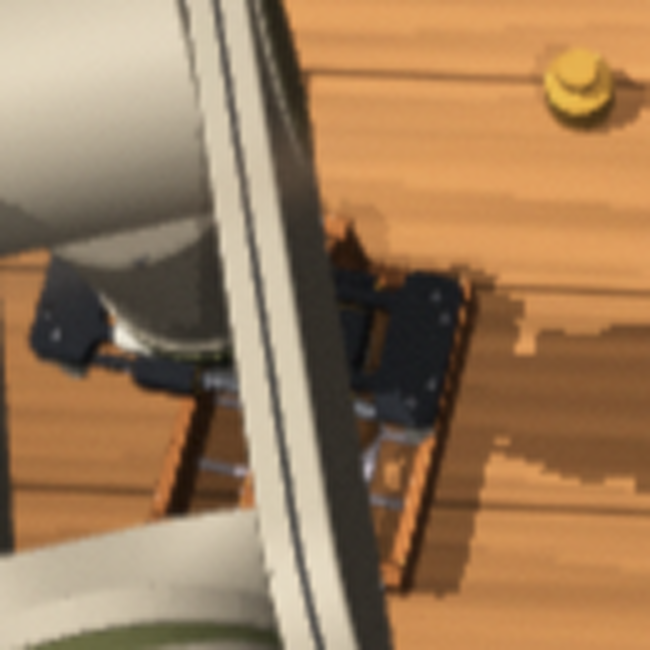

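The fingers straddle the bar and the nuts are undisturbed. Closing gently.

Emit:
move_arm([
  [0,0,0.02,0,0,0,-0.45],
  [0,0,0.02,0,0,0,-0.55],
  [0,0,0.02,0,0,0,-0.6],
  [0,0,0.02,0,0,0,-0.65],
  [0,0,0.02,0,0,0,-0.7],
  [0,0,0.02,0,0,0,-0.75],
  [0,0,0.02,0,0,0,-0.8],
  [0,0,0.02,0,0,0,-0.85],
], squeeze=8)

```text
t: 4.55
tool_pos: [0.5735, 0.2099, 0.0847]
orientation: [-3.132, 0.233, 0.0]
force: [-0.6, 3.2, -0.1]
opening: 0.0138
```

Emit:
move_arm([
  [0,0,0,0,0,0,-1],
  [0,0,0,0,0,0,-1],
  [0,0,0,0,0,0,-1],
], squeeze=15)

```text
t: 4.85
tool_pos: [0.5735, 0.2097, 0.0846]
orientation: [-3.133, 0.233, 0.0]
force: [-0.7, 3.6, 0.5]
opening: 0.0142
```

Emit:
move_arm([
  [0,0,0,0,0,0,-1],
  [0,0,0,0,0,0,-1],
  [0,0,0,0,0,0,-1],
  [0,0,0,0,0,0,-1],
], squeeze=50)

```text
t: 5.25
tool_pos: [0.5735, 0.2096, 0.0846]
orientation: [-3.133, 0.234, 0.0]
force: [-0.6, 2.9, 0.0]
opening: 0.0138
```

Run:
```python
from h import *
s=read_state();print(s["t"],s["tool_pos"],s["orientation"],s["force"],s["wrist_torque"],s["opening"])
R=cv2.Rodrigues(s["orientation"])[0];print(R.round(4))
S=cam("side");crop(S,"s3",165,200,305,340,5)
```

```text
5.25 [0.57349492 0.20956646 0.08461395] [-3.13288662e+00  2.33580596e-01  2.24771682e-04] [-0.55784855  2.89353823  0.01415093] [0.57433523 0.10964968 0.01805365] 0.01376935312282992
[[ 9.889e-01 -1.483e-01 -1.000e-04]
 [-1.483e-01 -9.889e-01  0.000e+00]
 [-1.000e-04  0.000e+00 -1.000e+00]]
```

View pics/s3.png

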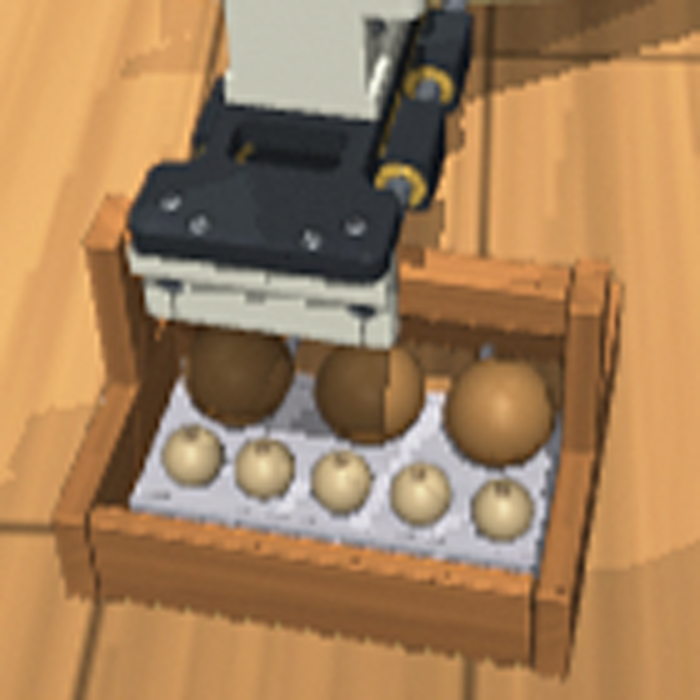

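Emit:
move_arm([
  [0,0,-0.02,0,0,0,-1],
  [0,0,-0.06,0,0,0,-1],
  [0,0,-0.14,0,0,0,-1],
  [0,0,-0.26,0,0,0,-1],
  [0,0,-0.4,0,0,0,-1],
  [0,0,-0.54,0,0,0,-1],
  [0,0,-0.68,0,0,0,-1],
  [0,0,-0.82,0,0,0,-1],
])

```text
t: 6.1
tool_pos: [0.5738, 0.2097, 0.1685]
orientation: [-3.133, 0.233, -0.001]
force: [-0.2, -0.8, -4.5]
opening: 0.0133
```

Emit:
move_arm([
  [0,0,-0.14,0,0,-0.005,-1],
  [0,0,-0.28,0,0,-0.015,-1],
  [0,0,-0.42,0,0,-0.028,-1],
  [0,0,-0.56,0,0,-0.042,-1],
  [0,0,-0.7,0,0,-0.056,-1],
  [0,0,-0.8,0,0,-0.069,-1],
  [0,0,-0.86,0,0,-0.078,-1],
  [0,0,-0.88,0,0,-0.081,-1],
])

```text
t: 6.9
tool_pos: [0.5739, 0.2097, 0.2559]
orientation: [-3.137, -0.168, -0.002]
force: [0.6, -0.5, -4.3]
opening: 0.0133
```

Run:
```python
from h import *
s=read_state();print(s["t"],s["tool_pos"],s["orientation"],s["force"],s["wrist_torque"],s["opening"])
R=cv2.Rodrigues(s["orientation"])[0];print(R.round(4),np.degrees(np.arctan2(R[1,0],R[0,0])))
d=np.array([.5500,-.2065,0])-s["tool_pos"];print("tool delta",R.T@d, "bin y in tool",R.T@[-np.sin(np.radians(6.1)),np.cos(np.radians(6.1)),0])
S=cam("side");crop(S,"s4",120,100,340,340,2.5)
```

```text
6.9 [0.57388273 0.20968547 0.25589236] [-3.13679262e+00 -1.67766050e-01 -2.18097558e-03] [ 0.64910226 -0.5403441  -4.27188428] [ 0.03859277  0.02499845 -0.01039427] 0.013319132074288998
[[ 9.943e-01  1.067e-01  1.400e-03]
 [ 1.067e-01 -9.943e-01  4.000e-04]
 [ 1.400e-03 -2.000e-04 -1.000e+00]] 6.1228924364088035
tool delta [-0.06849647  0.41132571  0.25569714] bin y in tool [ 3.99547985e-04 -9.99999891e-01  2.42089574e-04]
```

View pics/s4.png

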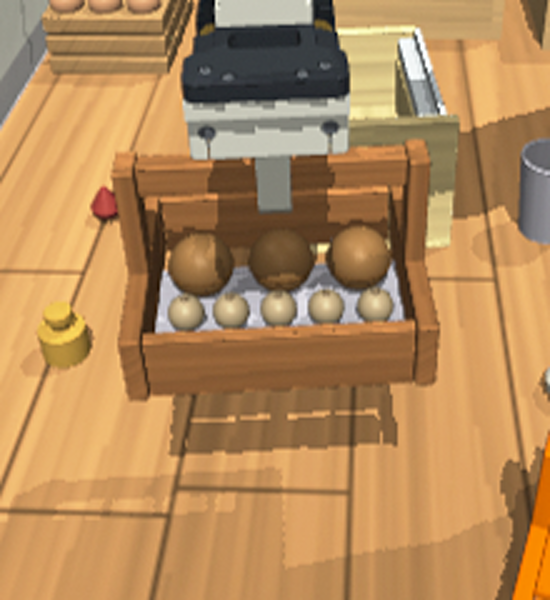

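Emit:
move_arm([
  [0,0.02,0,0,0,0,-1],
  [-0.01,0.06,0,0,0,0,-1],
  [-0.02,0.12,0,0,0,0,-1],
  [-0.033,0.2,0,0,0,0,-1],
  [-0.048,0.29,0,0,0,0,-1],
  [-0.063,0.38,0,0,0,0,-1],
  [-0.078,0.47,0,0,0,0,-1],
  [-0.093,0.56,0,0,0,0,-1],
])

```text
t: 7.75
tool_pos: [0.5702, 0.1519, 0.2547]
orientation: [3.137, 0.165, 0.0]
force: [-0.8, -0.0, -4.2]
opening: 0.0137
```

Emit:
move_arm([
  [-0.015,0.09,0,0,0,0,-1],
  [-0.03,0.18,0,0,0,0,-1],
  [-0.045,0.27,0,0,0,0,-1],
  [-0.06,0.36,0,0,0,0,-1],
  [-0.075,0.45,0,0,0,0,-1],
  [-0.09,0.54,0,0,0,0,-1],
  [-0.105,0.63,0,0,0,0,-1],
  [-0.12,0.72,0,0,0,0,-1],
])

```text
t: 8.55
tool_pos: [0.5658, 0.0793, 0.2546]
orientation: [-3.137, -0.166, -0.0]
force: [0.4, -0.0, -5.5]
opening: 0.0135
```

Emit:
move_arm([
  [-0.015,0.09,0,0,0,0,-1],
  [-0.03,0.18,0,0,0,0,-1],
  [-0.045,0.27,0,0,0,0,-1],
  [-0.06,0.36,0,0,0,0,-1],
  [-0.075,0.45,0,0,0,0,-1],
  [-0.09,0.54,0,0,0,0,-1],
  [-0.105,0.63,0,0,0,0,-1],
  [-0.12,0.72,0,0,0,0,-1],
])

```text
t: 9.35
tool_pos: [0.5615, 0.0064, 0.2546]
orientation: [3.137, 0.166, 0.0]
force: [0.1, -0.5, -5.3]
opening: 0.0137
```

Emit:
move_arm([
  [-0.015,0.09,0,0,0,0,-1],
  [-0.03,0.18,0,0,0,0,-1],
  [-0.045,0.27,0,0,0,0,-1],
  [-0.06,0.36,0,0,0,0,-1],
  [-0.075,0.45,0,0,0,0,-1],
  [-0.09,0.54,0,0,0,0,-1],
  [-0.105,0.63,0,0,0,0,-1],
  [-0.12,0.72,0,0,0,0,-1],
])

```text
t: 10.15
tool_pos: [0.5572, -0.0664, 0.2547]
orientation: [-3.137, -0.166, -0.0]
force: [-0.1, 0.0, -4.5]
opening: 0.0136
```

Emit:
move_arm([
  [-0.015,0.09,0,0,0,0,-1],
  [-0.03,0.18,0,0,0,0,-1],
  [-0.045,0.27,0,0,0,0,-1],
  [-0.06,0.36,0,0,0,0,-1],
  [-0.075,0.45,0,0,0,0,-1],
  [-0.09,0.54,0,0,0,0,-1],
  [-0.105,0.63,0,0,0,0,-1],
  [-0.12,0.72,0,0,0,0,-1],
])

```text
t: 10.95
tool_pos: [0.5528, -0.1393, 0.2546]
orientation: [-3.137, -0.166, -0.0]
force: [0.1, -0.2, -3.8]
opening: 0.0135
```

Emit:
move_arm([
  [-0.015,0.09,0,0,0,0,-1],
  [-0.03,0.18,0,0,0,0,-1],
  [-0.045,0.27,0,0,0,0,-1],
  [-0.06,0.36,0,0,0,0,-1],
  [-0.075,0.45,0,0,0,0,-1],
  [-0.09,0.53,0,0,0,0,-1],
  [-0.1,0.59,0,0,0,0,-1],
  [-0.105,0.62,0,0,0,0,-1],
])

```text
t: 11.75
tool_pos: [0.5489, -0.202, 0.2546]
orientation: [3.137, 0.165, -0.0]
force: [0.9, -0.2, -5.5]
opening: 0.0138
```

Run:
```python
from h import *
s=read_state();print(s["t"],s["tool_pos"],s["orientation"],s["force"],s["wrist_torque"],s["opening"])
R=cv2.Rodrigues(s["orientation"])[0];print(R.round(4),np.degrees(np.arctan2(R[1,0],R[0,0])))
d=np.array([.5500,-.2065,0])-s["tool_pos"];print("tool delta",R.T@d)
S=cam("side");crop(S,"s5",180,40,340,220,3.2);T=cam("top");crop(T,"t5",260,120,430,260,4)
```

```text
11.75 [ 0.54888689 -0.2019941   0.2545923 ] [ 3.13724249e+00  1.65227160e-01 -1.42892810e-04] [ 0.87419376 -0.18344775 -5.51637451] [ 0.01685316 -0.01546868  0.03764093] 0.013750100554623806
[[ 9.945e-01  1.050e-01 -1.000e-04]
 [ 1.050e-01 -9.945e-01 -0.000e+00]
 [-1.000e-04 -0.000e+00 -1.000e+00]] 6.0295502594780865
tool delta [0.00065681 0.00459855 0.25459223]
```

View pics/s5.png

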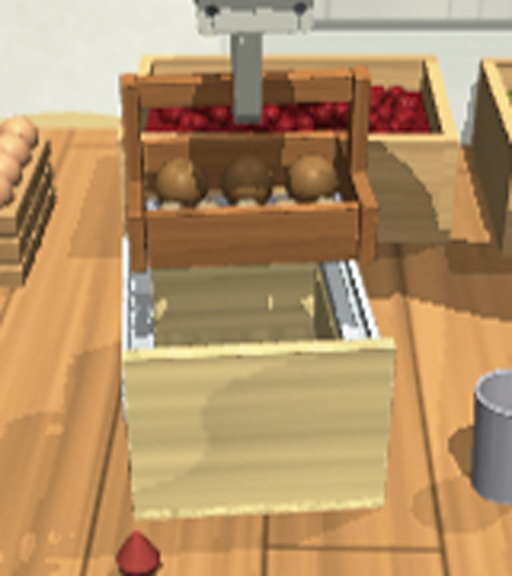

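View pics/t5.png

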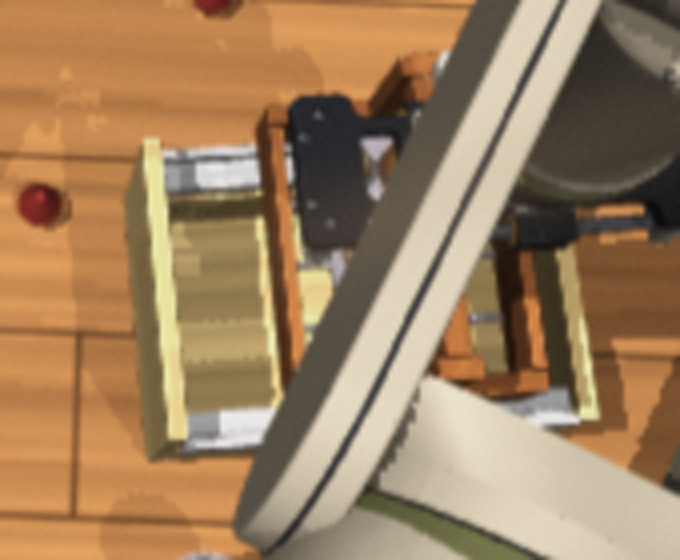

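Run:
```python
from h import *
S=cam("side");a=np.radians(6.1);c=np.array([.5506,-.2075,0]);ux=np.array([np.cos(a),np.sin(a),0]);uy=np.array([-np.sin(a),np.cos(a),0])
for x in(.073,.082,-.073,-.082):
  for y in(-.125,.125):
    for z in (.08,.09,.1,.102,.14):
      p=proj(S,c+ux*x+uy*y+np.array([0,0,z])); print(x,y,z,((p-[205,100]+.4)*5).round(0),"tall" if z==.14 else "")
```

```text
0.073 -0.125 0.08 [114. 108.] 
0.073 -0.125 0.09 [113.  92.] 
0.073 -0.125 0.1 [112.  76.] 
0.073 -0.125 0.102 [112.  72.] 
0.073 -0.125 0.14 [108.   8.] tall
0.073 0.125 0.08 [121. 356.] 
0.073 0.125 0.09 [120. 338.] 
0.073 0.125 0.1 [119. 319.] 
0.073 0.125 0.102 [118. 315.] 
0.073 0.125 0.14 [114. 243.] tall
0.082 -0.125 0.08 [ 98. 109.] 
0.082 -0.125 0.09 [97. 93.] 
0.082 -0.125 0.1 [96. 76.] 
0.082 -0.125 0.102 [96. 73.] 
0.082 -0.125 0.14 [92.  9.] tall
0.082 0.125 0.08 [101. 357.] 
0.082 0.125 0.09 [100. 338.] 
0.082 0.125 0.1 [ 99. 320.] 
0.082 0.125 0.102 [ 98. 316.] 
0.082 0.125 0.14 [ 94. 243.] tall
-0.073 -0.125 0.08 [372.  98.] 
-0.073 -0.125 0.09 [373.  82.] 
-0.073 -0.125 0.1 [373.  65.] 
-0.073 -0.125 0.102 [374.  62.] 
-0.073 -0.125 0.14 [376.  -2.] tall
-0.073 0.125 0.08 [437. 342.] 
-0.073 0.125 0.09 [438. 323.] 
-0.073 0.125 0.1 [439. 305.] 
-0.073 0.125 0.102 [439. 301.] 
-0.073 0.125 0.14 [443. 229.] tall
-0.082 -0.125 0.08 [388.  97.] 
-0.082 -0.125 0.09 [389.  81.] 
-0.082 -0.125 0.1 [389.  65.] 
-0.082 -0.125 0.102 [390.  62.] 
-0.082 -0.125 0.14 [392.  -3.] tall
-0.082 0.125 0.08 [456. 341.] 
-0.082 0.125 0.09 [457. 323.] 
-0.082 0.125 0.1 [458. 304.] 
-0.082 0.125 0.102 [459. 300.] 
-0.082 0.125 0.14 [464. 228.] tall
```

Emit:
move_arm([
  [0.005,0.02,0.06,0,0,0,-1],
  [0.01,0.04,0.16,0,0,0,-1],
  [0.015,0.055,0.28,0,0,0,-1],
  [0.015,0.055,0.38,0,0,0,-1],
  [0.015,0.055,0.46,0,0,0,-1],
  [0.015,0.055,0.51,0,0,0,-1],
  [0.015,0.055,0.52,0,0,0,-1],
  [0.015,0.055,0.52,0,0,0,-1],
])

```text
t: 12.7
tool_pos: [0.5511, -0.2066, 0.2027]
orientation: [-3.137, -0.166, -0.0]
force: [-0.3, 0.0, -4.1]
opening: 0.0137
```

Run:
```python
from h import *
s=read_state();print(s["t"],s["tool_pos"],s["orientation"],s["force"],s["wrist_torque"],s["opening"])
S=cam("side");crop(S,"s6",205,60,315,170,5)
```

```text
12.7 [ 0.55108237 -0.20656802  0.20266724] [-3.13716279e+00 -1.66117391e-01 -9.36952449e-05] [-0.28127697  0.00729255 -4.11548174] [ 0.11685828  0.00131114 -0.04639882] 0.013692549985249717
```

View pics/s6.png

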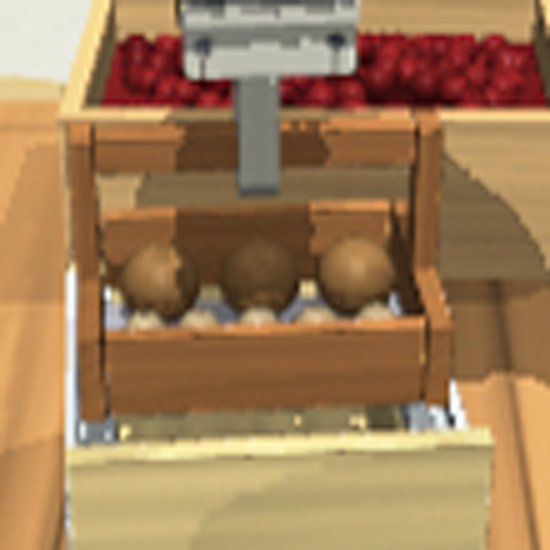

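Emit:
move_arm([
  [0,0,0.02,0,0,0,-1],
  [0,0,0.05,0,0,0,-1],
  [0,0,0.08,0,0,0,-1],
  [0,0,0.11,0,0,0,-1],
  [0,0,0.135,0,0,0,-1],
  [0,0,0.15,0,0,0,-1],
  [0,0,0.15,0,0,0,-1],
])

```text
t: 13.45
tool_pos: [0.5508, -0.2065, 0.1872]
orientation: [-3.137, -0.166, 0.001]
force: [0.7, -0.6, -4.1]
opening: 0.0137
```

Emit:
move_arm([
  [0,0,0.01,0,0,0,-1],
  [0,0,0.015,0,0,0,-1],
  [0,0,0.015,0,0,0,-1],
])

```text
t: 13.75
tool_pos: [0.5511, -0.2066, 0.1862]
orientation: [-3.137, -0.166, -0.0]
force: [0.4, 0.7, -4.9]
opening: 0.0134
```

Emit:
move_arm([
  [0,0,0.01,0,0,0,-1],
  [0,0,0.015,0,0,0,-1],
  [0,0,0.015,0,0,0,-1],
])

```text
t: 14.05
tool_pos: [0.551, -0.2066, 0.1845]
orientation: [-3.137, -0.166, 0.0]
force: [-0.1, -1.0, -4.4]
opening: 0.0135
```

Emit:
move_arm([
  [0,0,0.007,0,0,0,-1],
  [0,0,0.01,0,0,0,-1],
  [0,0,0.01,0,0,0,-1],
])

```text
t: 14.35
tool_pos: [0.551, -0.2066, 0.1835]
orientation: [-3.137, -0.166, 0.0]
force: [0.3, 0.3, -5.0]
opening: 0.0135
```

Emit:
move_arm([
  [0,0,0.007,0,0,0,-1],
  [0,0,0.01,0,0,0,-1],
  [0,0,0.01,0,0,0,-1],
])

```text
t: 14.65
tool_pos: [0.551, -0.2066, 0.1826]
orientation: [-3.137, -0.166, 0.0]
force: [-0.3, -0.6, -4.6]
opening: 0.0137
```

Emit:
move_arm([
  [0,0,0.007,0,0,0,-1],
  [0,0,0.01,0,0,0,-1],
  [0,0,0.01,0,0,0,-1],
])

```text
t: 14.95
tool_pos: [0.551, -0.2066, 0.1815]
orientation: [-3.137, -0.166, 0.0]
force: [-0.6, 0.3, -4.2]
opening: 0.0135
```

Emit:
move_arm([
  [0,0,0.007,0,0,0,-1],
  [0,0,0.01,0,0,0,-1],
  [0,0,0.01,0,0,0,-1],
])

```text
t: 15.25
tool_pos: [0.551, -0.2066, 0.1806]
orientation: [-3.137, -0.166, 0.0]
force: [-0.6, -0.2, -4.8]
opening: 0.0139
```

Emit:
move_arm([
  [0,0,0.007,0,0,0,-1],
  [0,0,0.01,0,0,0,-1],
  [0,0,0.01,0,0,0,-1],
])

```text
t: 15.55
tool_pos: [0.551, -0.2066, 0.1796]
orientation: [-3.137, -0.166, 0.0]
force: [-0.3, 0.3, -4.7]
opening: 0.0137
```

Emit:
move_arm([
  [0,0,0.007,0,0,0,-1],
  [0,0,0.01,0,0,0,-1],
  [0,0,0.01,0,0,0,-1],
])

```text
t: 15.85
tool_pos: [0.551, -0.2066, 0.1785]
orientation: [-3.137, -0.166, 0.0]
force: [-0.4, 0.2, -4.6]
opening: 0.0134
```

Emit:
move_arm([
  [0,0,0.007,0,0,0,-1],
  [0,0,0.01,0,0,0,-1],
  [0,0,0.01,0,0,0,-1],
])

```text
t: 16.15
tool_pos: [0.5511, -0.2067, 0.1779]
orientation: [3.137, 0.166, 0.0]
force: [-0.4, 0.1, -2.5]
opening: 0.0136
```

Emit:
move_arm([
  [0,0,0.005,0,0,0,-1],
  [0,0,0.008,0,0,0,-1],
  [0,0,0.008,0,0,0,-1],
])

```text
t: 16.45
tool_pos: [0.5512, -0.2067, 0.1775]
orientation: [3.137, 0.166, 0.001]
force: [-3.1, 0.6, 3.6]
opening: 0.0133
```

Run:
```python
from h import *
s=read_state();print(s["t"],s["tool_pos"],s["orientation"],s["force"],s["wrist_torque"],s["q"])
S=cam("side");crop(S,"s7",205,60,315,170,5)
```

```text
16.45 [ 0.55117563 -0.20668896  0.17752404] [3.13688468e+00 1.65986353e-01 8.27853700e-04] [-3.14944486  0.555323    3.6250917 ] [0.21965658 0.54364135 0.0100404 ] [-4.45837318e-01  1.21254633e-01  1.57342364e+00 -2.86235264e-05
  1.44629874e+00  1.01923237e+00]
```

View pics/s7.png

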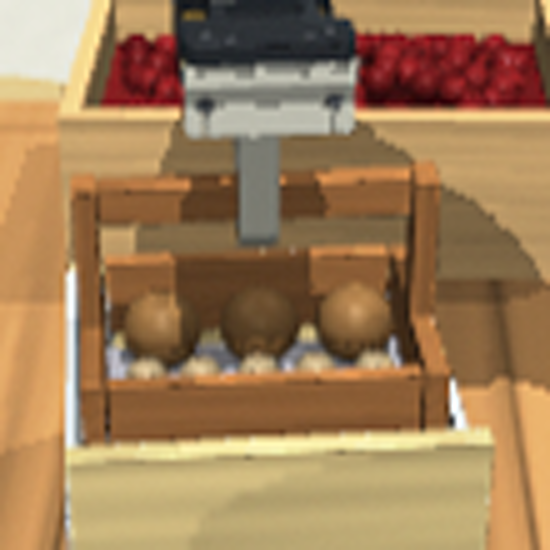

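Emit:
move_arm([
  [0,-0.18,0,0,0,0,-1],
  [0,-0.36,0,0,0,0,-1],
  [0,-0.12,0,0,0,0,-1],
  [0,0.13,0,0,0,0,-1],
  [0,0.38,0,0,0,0,-1],
  [0,0.13,0,0,0,0,-1],
  [0,-0.12,0,0,0,0,-1],
  [0,-0.37,0,0,0,0,-1],
])

```text
t: 17.3
tool_pos: [0.5477, -0.1698, 0.1777]
orientation: [3.135, 0.164, 0.003]
force: [1.3, -4.4, 2.2]
opening: 0.0135
```

Run:
```python
from h import *
s=read_state();print(s["t"],s["tool_pos"],s["orientation"],s["force"],s["wrist_torque"])
S=cam("side");crop(S,"s8",205,60,315,170,5);T=cam("top");crop(T,"t8",260,120,430,260,4)
```

```text
17.3 [ 0.54772013 -0.16977638  0.17766289] [3.13539056 0.16427567 0.00322396] [ 1.26365561 -4.38518893  2.16565547] [-0.70292762 -0.04566332 -0.0203044 ]
```

View pics/s8.png

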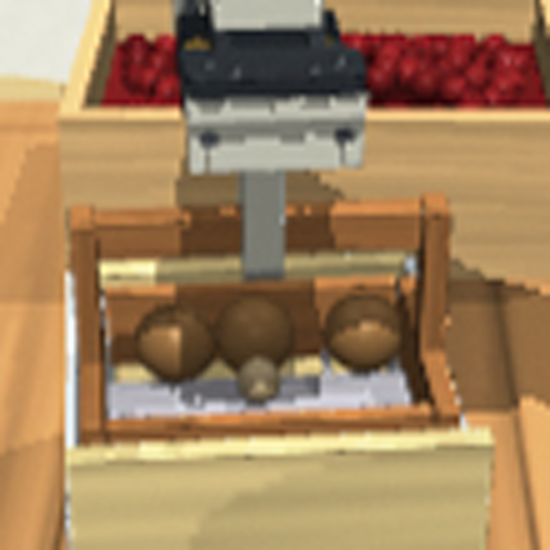

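View pics/t8.png

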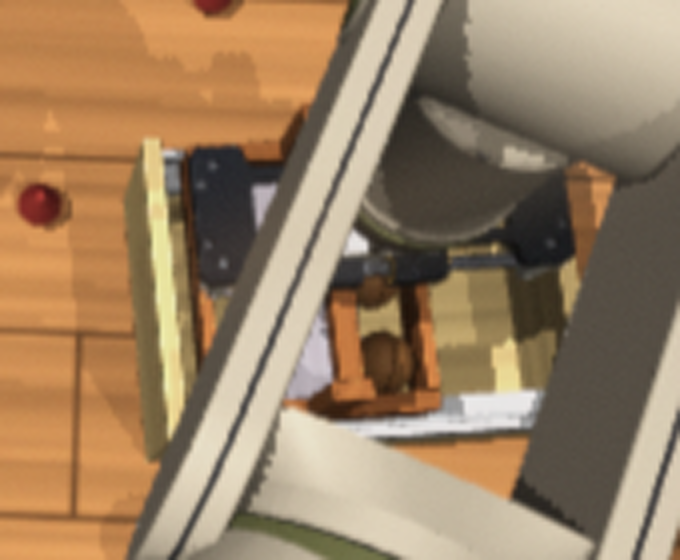

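Most of the candlenuts have gone through, and one is still visible at crop (258,380). I'll keep shaking.

Emit:
move_arm([
  [0,0.25,0,0,0,0,-1],
  [0,0.5,0,0,0,0,-1],
  [0,0.75,0,0,0,0,-1],
  [0,0.5,0,0,0,0,-1],
  [0,0.25,0,0,0,0,-1],
  [0,0,0,0,0,0,-1],
])

```text
t: 18.0
tool_pos: [0.5478, -0.1709, 0.1777]
orientation: [3.135, 0.164, 0.003]
force: [0.4, -4.1, 2.8]
opening: 0.0136
```

Emit:
move_arm([
  [0,0.25,0,0,0,0,-1],
  [0,0.5,0,0,0,0,-1],
  [0,0.75,0,0,0,0,-1],
  [0,0.5,0,0,0,0,-1],
  [0,0.25,0,0,0,0,-1],
  [0,0,0,0,0,0,-1],
])

```text
t: 18.6
tool_pos: [0.5478, -0.1709, 0.1777]
orientation: [3.135, 0.164, 0.003]
force: [0.9, -4.3, 3.1]
opening: 0.0134
```

Run:
```python
from h import *
s=read_state();print(s["t"],s["tool_pos"],s["orientation"],s["force"],s["wrist_torque"])
S=cam("side");crop(S,"s9",205,60,315,170,5)
```

```text
18.6 [ 0.54775721 -0.17092354  0.1776712 ] [3.13493800e+00 1.63898323e-01 3.09765419e-03] [ 0.86964512 -4.34700959  3.11386001] [-0.83345993 -0.05927722  0.01607436]
```

View pics/s9.png

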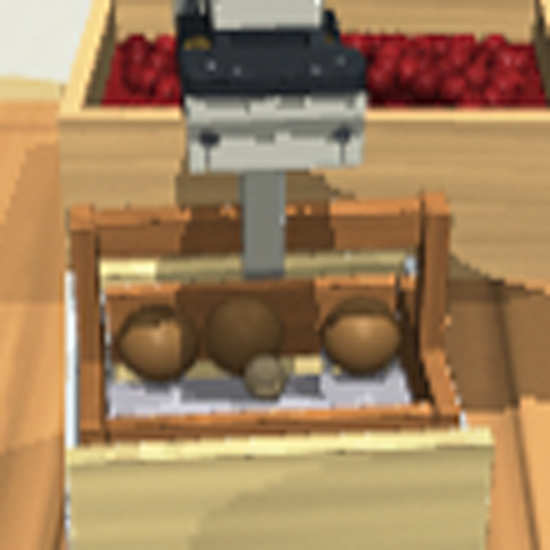

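Emit:
move_arm([
  [0,0.27,0,0,0,0,-1],
  [0,0.54,0,0,0,0,-1],
  [0,0.78,0,0,0,0,-1],
  [0,0.51,0,0,0,0,-1],
  [0,0.24,0,0,0,0,-1],
  [0,-0.03,0,0,0,0,-1],
])

```text
t: 19.25
tool_pos: [0.5474, -0.1683, 0.1777]
orientation: [3.135, 0.164, 0.003]
force: [1.0, -4.1, 2.9]
opening: 0.0133
```

Emit:
move_arm([
  [0,0.27,0,0,0,0,-1],
  [0,0.54,0,0,0,0,-1],
  [0,0.8,0,0,0,0,-1],
  [0,0.53,0,0,0,0,-1],
  [0,0.26,0,0,0,0,-1],
  [0,0,0,0,0,0,-1],
])

```text
t: 19.85
tool_pos: [0.5474, -0.1683, 0.1777]
orientation: [3.135, 0.164, 0.003]
force: [0.5, -6.0, 4.7]
opening: 0.0139
```

Emit:
move_arm([
  [0,0.27,0,0,0,0,-1],
  [0,0.54,0,0,0,0,-1],
  [0,0.8,0,0,0,0,-1],
  [0,0.53,0,0,0,0,-1],
  [0,0.26,0,0,0,0,-1],
  [0,0,0,0,0,0,-1],
])

```text
t: 20.45
tool_pos: [0.5474, -0.1683, 0.1777]
orientation: [3.135, 0.164, 0.003]
force: [1.2, -4.7, 4.2]
opening: 0.0133
```

Run:
```python
from h import *
s=read_state();print(s["t"],s["tool_pos"],s["orientation"],s["force"],s["wrist_torque"])
S=cam("side");crop(S,"s10",205,60,315,170,5)
```

```text
20.45 [ 0.54743451 -0.16828695  0.1776672 ] [3.13498659e+00 1.63964023e-01 2.95159467e-03] [ 1.21500101 -4.69675628  4.22196299] [-0.86808705 -0.0578389   0.01497107]
```

View pics/s10.png

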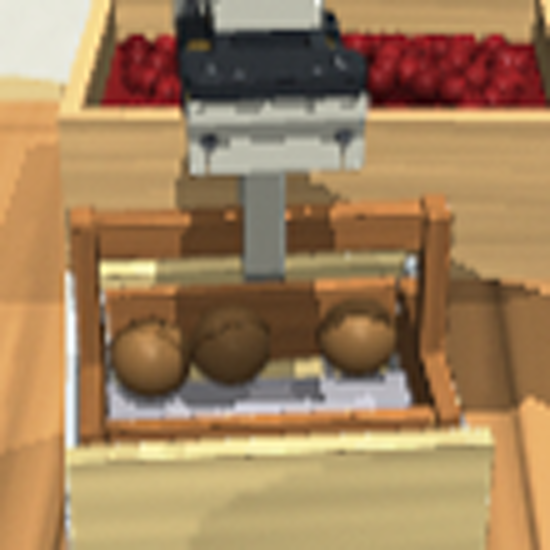

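Emit:
move_arm([
  [0,0.27,0,0,0,0,-1],
  [0,0.54,0,0,0,0,-1],
  [0,0.8,0,0,0,0,-1],
  [0,0.53,0,0,0,0,-1],
  [0,0.26,0,0,0,0,-1],
  [0,0,0,0,0,0,-1],
])

```text
t: 21.1
tool_pos: [0.5474, -0.1687, 0.1776]
orientation: [3.135, 0.164, 0.003]
force: [0.4, -5.0, 3.3]
opening: 0.0136
```

Emit:
move_arm([
  [0,0.27,0,0,0,0,-1],
  [0,0.54,0,0,0,0,-1],
  [0,0.8,0,0,0,0,-1],
  [0,0.53,0,0,0,0,-1],
  [0,0.26,0,0,0,0,-1],
  [0,0,0,0,0,0,-1],
])

```text
t: 21.7
tool_pos: [0.5474, -0.1687, 0.1776]
orientation: [3.135, 0.164, 0.003]
force: [0.7, -5.4, 3.8]
opening: 0.0137
```

Emit:
move_arm([
  [0,0.27,0,0,0,0,-1],
  [0,0.54,0,0,0,0,-1],
  [0,0.75,0,0,0,0,-1],
  [0,0.8,0,0,0,0,-1],
  [0,0.8,0,0,0,0,-1],
  [0,0.8,0,0,0,0,-1],
])

```text
t: 22.3
tool_pos: [0.5557, -0.2478, 0.1774]
orientation: [3.137, 0.166, 0.002]
force: [-0.5, -1.9, 4.9]
opening: 0.0139
```

Run:
```python
from h import *
s=read_state();print(s["t"],s["tool_pos"],s["orientation"],s["force"],s["wrist_torque"])
S=cam("side");crop(S,"s11",205,60,315,170,5);T=cam("top");crop(T,"t11",280,140,420,245,5)
```

```text
22.3 [ 0.55568286 -0.24784043  0.177388  ] [3.13659860e+00 1.66173323e-01 1.63867093e-03] [-0.45584191 -1.93237806  4.90402351] [-0.13732353  0.09228807  0.01770195]
```

View pics/s11.png

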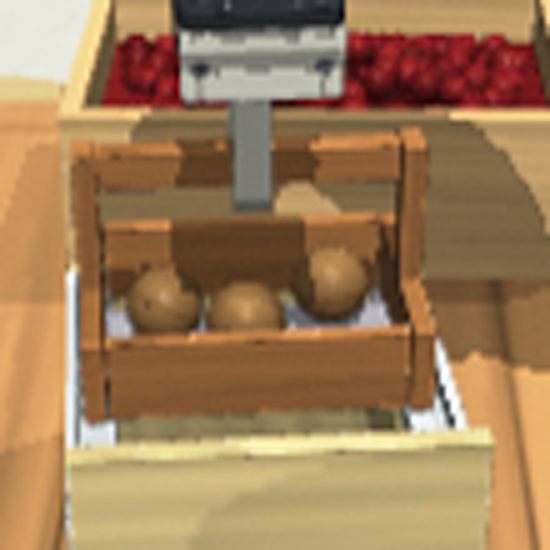

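View pics/t11.png

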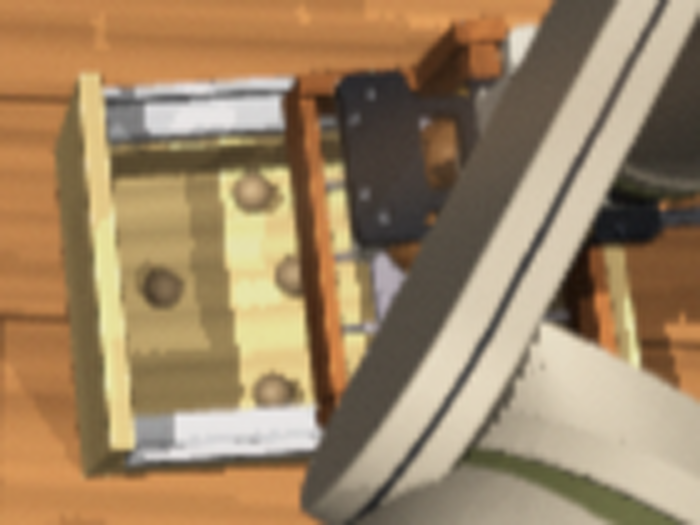

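Emit:
move_arm([
  [0,-0.1,0,0,0,0,-1],
  [0,-0.22,0,0,0,0,-1],
  [0,-0.34,0,0,0,0,-1],
  [0,-0.46,0,0,0,0,-1],
  [0,-0.58,0,0,0,0,-1],
  [0,-0.7,0,0,0,0,-1],
  [0,-0.79,0,0,0,0,-1],
  [0,-0.84,0,0,0,0,-1],
])

```text
t: 23.2
tool_pos: [0.5469, -0.1637, 0.1776]
orientation: [3.135, 0.166, 0.002]
force: [0.2, -6.4, 5.5]
opening: 0.0135
```

Emit:
move_arm([
  [0,-0.03,0,0,0,0,-1],
  [0,-0.055,0,0,0,0,-1],
  [0,-0.07,0,0,0,0,-1],
  [0,-0.07,0,0,0,0,-1],
])

```text
t: 23.6
tool_pos: [0.5462, -0.1572, 0.1775]
orientation: [3.135, 0.166, 0.002]
force: [1.2, -5.7, 4.5]
opening: 0.0137
```

Run:
```python
from h import *
s=read_state();print(s["t"],s["tool_pos"],s["orientation"],s["force"],s["wrist_torque"])
a=np.radians(6.1);print((s["tool_pos"]-[.5506,-.2075,0])@[-np.sin(a),np.cos(a),0])
```

```text
23.6 [ 0.54619649 -0.15718701  0.17749154] [3.13538698e+00 1.65858655e-01 2.06670385e-03] [ 1.24033671 -5.71655556  4.48092245] [-0.86353528 -0.06616273  0.01659735]
0.050496046278385096
```

Emit:
move_arm([
  [0,-0.007,0,0,0,0,-1],
  [0,-0.015,0,0,0,0,-1],
  [0,-0.015,0,0,0,0,-1],
])

```text
t: 23.9
tool_pos: [0.546, -0.1559, 0.1775]
orientation: [3.135, 0.166, 0.002]
force: [1.5, -5.7, 5.0]
opening: 0.0134
```

Emit:
move_arm([
  [0,-0.005,0,0,0,0,-1],
  [0,-0.01,0,0,0,0,-1],
  [0,-0.01,0,0,0,0,-1],
])

```text
t: 24.2
tool_pos: [0.546, -0.155, 0.1775]
orientation: [3.135, 0.166, 0.002]
force: [0.7, -6.0, 5.2]
opening: 0.0136
```

Emit:
move_arm([
  [0,-0.005,0,0,0,0,-1],
  [0,-0.01,0,0,0,0,-1],
  [0,-0.01,0,0,0,0,-1],
])

```text
t: 24.5
tool_pos: [0.5458, -0.154, 0.1775]
orientation: [3.135, 0.165, 0.002]
force: [0.4, -5.6, 4.9]
opening: 0.0134
```

Emit:
move_arm([
  [0,-0.005,0,0,0,0,-1],
  [0,-0.01,0,0,0,0,-1],
  [0,-0.01,0,0,0,0,-1],
])

```text
t: 24.8
tool_pos: [0.5457, -0.153, 0.1776]
orientation: [3.135, 0.165, 0.002]
force: [1.9, -6.0, 5.6]
opening: 0.0137
```

Emit:
move_arm([
  [0,-0.005,0,0,0,0,-1],
  [0,-0.01,0,0,0,0,-1],
  [0,-0.01,0,0,0,0,-1],
])

```text
t: 25.1
tool_pos: [0.5456, -0.152, 0.1775]
orientation: [3.135, 0.166, 0.002]
force: [0.4, -6.2, 4.7]
opening: 0.0135
```

Emit:
move_arm([
  [0,-0.005,0,0,0,0,-1],
  [0,-0.01,0,0,0,0,-1],
  [0,-0.01,0,0,0,0,-1],
])

```text
t: 25.4
tool_pos: [0.5455, -0.151, 0.1775]
orientation: [3.135, 0.165, 0.002]
force: [1.9, -6.6, 5.1]
opening: 0.0136
```

Emit:
move_arm([
  [0,-0.005,0,0,0,0,-1],
  [0,-0.01,0,0,0,0,-1],
  [0,-0.01,0,0,0,0,-1],
])

```text
t: 25.7
tool_pos: [0.5457, -0.1506, 0.1777]
orientation: [3.134, 0.165, 0.003]
force: [1.8, -8.0, 5.9]
opening: 0.0136
```

Run:
```python
from h import *
s=read_state();print(s["t"],s["tool_pos"],s["force"],s["wrist_torque"])
a=np.radians(6.1);print((s["tool_pos"]-[.5506,-.2075,0])@[-np.sin(a),np.cos(a),0])
S=cam("side");crop(S,"s12",205,60,315,170,5);T=cam("top");crop(T,"t12",280,140,420,245,5)
```

```text
25.7 [ 0.54567752 -0.15058912  0.17770115] [ 1.77700031 -8.02348892  5.85037937] [-1.4799456  -0.21712313  0.11903507]
0.05711172825201991
```

View pics/s12.png

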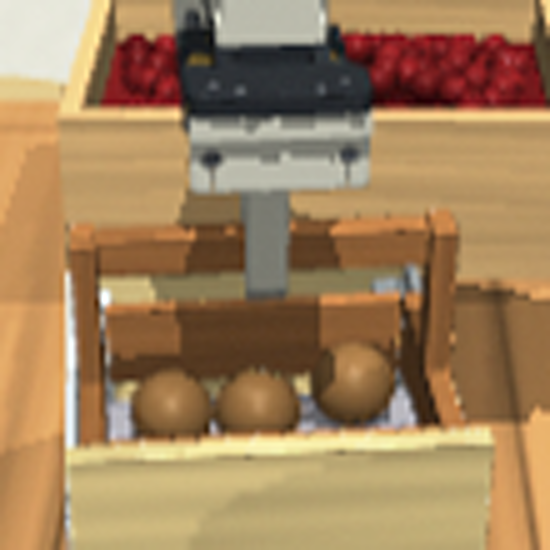

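View pics/t12.png

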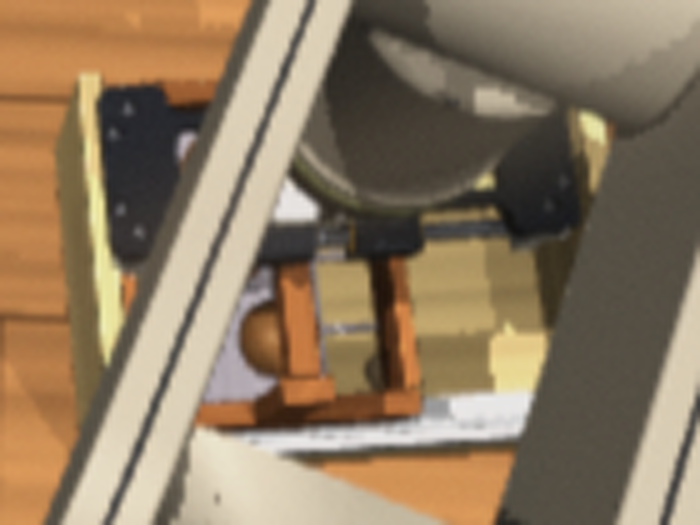

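Contact with the end board shows up: less travel per step, and moments on the wrist. I'll press lightly to square it up.

Emit:
move_arm([
  [0,-0.005,0,0,0,0,-1],
  [0,-0.01,0,0,0,0,-1],
  [0,-0.01,0,0,0,0,-1],
])

```text
t: 26.1
tool_pos: [0.5458, -0.1503, 0.1779]
orientation: [3.133, 0.165, 0.004]
force: [3.3, -11.6, 4.2]
opening: 0.0139
```

Run:
```python
from h import *
s=read_state();print(s["t"],s["tool_pos"],s["orientation"],s["force"],s["wrist_torque"])
R=cv2.Rodrigues(s["orientation"])[0];print(np.degrees(np.arctan2(R[1,0],R[0,0])),R.round(4))
a=np.radians(6.1);print((s["tool_pos"]-[.5506,-.2075,0])@[-np.sin(a),np.cos(a),0])
```

```text
26.1 [ 0.54578297 -0.15033151  0.17785248] [3.13277714 0.16477451 0.00392943] [  3.2652502  -11.58525427   4.15532248] [-2.05579647 -0.35024366  0.16600426]
6.0219166717000485 [[ 0.9945  0.1049  0.0027]
 [ 0.1049 -0.9945 -0.0043]
 [ 0.0023  0.0046 -1.    ]]
0.05735667359433179
```

Emit:
move_arm([
  [0,-0.003,0,0,0,-0.001,-1],
  [0,-0.006,0,0,0,-0.002,-1],
  [0,-0.006,0,0,0,-0.002,-1],
])

```text
t: 26.4
tool_pos: [0.5458, -0.1503, 0.1779]
orientation: [3.131, 0.174, 0.004]
force: [2.7, -12.8, 4.7]
opening: 0.0139
```

Run:
```python
from h import *
s=read_state();print(s["t"],s["tool_pos"],s["orientation"],s["force"],s["wrist_torque"])
R=cv2.Rodrigues(s["orientation"])[0];print(np.degrees(np.arctan2(R[1,0],R[0,0])))
a=np.radians(6.1);print((s["tool_pos"]-[.5506,-.2075,0])@[-np.sin(a),np.cos(a),0])
```

```text
26.4 [ 0.54580732 -0.15028237  0.17791703] [3.13149261 0.17395241 0.00428181] [  2.70800626 -12.79705411   4.73188321] [-2.39596283 -0.40727287 -0.00782045]
6.359329992277096
0.057402946746341325
```

Emit:
move_arm([
  [0,0,0,0.001,0,0,-1],
  [0,0,0,0.002,0,0,-1],
  [0,0,0,0.002,0,0,-1],
])

```text
t: 26.7
tool_pos: [0.5458, -0.1503, 0.1778]
orientation: [-3.135, -0.174, -0.004]
force: [3.4, -12.2, 2.9]
opening: 0.0133
```

Run:
```python
from h import *
s=read_state();print(s["t"],s["tool_pos"],s["orientation"],s["force"],s["wrist_torque"])
R=cv2.Rodrigues(s["orientation"])[0];print(np.degrees(np.arctan2(R[1,0],R[0,0])),R[2])
```

```text
26.7 [ 0.54575336 -0.15026752  0.17778504] [-3.13549286 -0.17388874 -0.00354363] [  3.3540096  -12.21145219   2.93132813] [-2.47016746 -0.51783645 -0.0260383 ]
6.348459640089738 [ 0.00232426 -0.00115279 -0.99999663]
```

Emit:
move_arm([
  [0,0,0,0,0,0,-1],
  [0,0,0,0,0,0,-1],
  [0,0,0,0,0,0,-1],
], squeeze=10)

```text
t: 27.0
tool_pos: [0.5457, -0.1501, 0.1778]
orientation: [-3.135, -0.174, -0.003]
force: [2.1, -13.7, 4.0]
opening: 0.0137
```

Emit:
move_arm([
  [0,0,0,0,0,0,-0.65],
  [0,0,0,0,0,0,-0.6],
  [0,0,0,0,0,0,-0.5],
  [0,0,0,0,0,0,-0.4],
  [0,0,0,0,0,0,-0.4],
])

```text
t: 27.5
tool_pos: [0.5442, -0.1464, 0.176]
orientation: [-3.129, -0.176, 0.003]
force: [-0.2, -0.3, -0.5]
opening: 0.0276
```

Run:
```python
from h import *
s=read_state();print(s["t"],s["tool_pos"],s["orientation"],s["force"],s["wrist_torque"],s["opening"])
S=cam("side");crop(S,"s13",205,60,315,170,5)
```

```text
27.5 [ 0.54415791 -0.14643408  0.17595476] [-3.12916173e+00 -1.75910950e-01  2.99959790e-03] [-0.23871826 -0.29469847 -0.46920639] [-0.00357287  0.05020605 -0.00903289] 0.027575856568333095
```

View pics/s13.png

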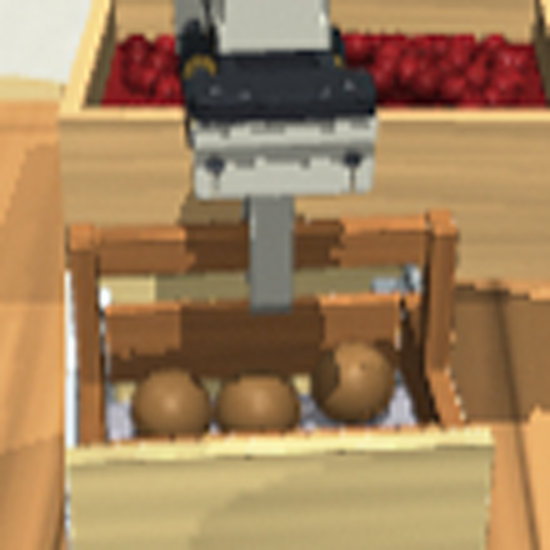

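Emit:
move_arm([
  [0,0.02,0,0,0,0,-0.2],
  [0,0.04,0,0,0,0,0],
  [0,0.04,0,0,0,0,0],
  [0,0.04,-0.02,0,0,0,0],
  [0,0.04,-0.08,0,0,0,0],
  [0,0.04,-0.2,0,0,0,0],
  [0,0.04,-0.4,0,0,0,0],
  [0,0.04,-0.7,0,0,0,0],
])

```text
t: 28.35
tool_pos: [0.5444, -0.1509, 0.2469]
orientation: [-3.129, -0.176, 0.004]
force: [0.2, 0.1, -0.7]
opening: 0.0468
```

Emit:
move_arm([
  [0,0,-0.3,0,0,0,0],
  [0,0,-0.6,0,0,0,0],
  [0,0,-1,0,0,0,0],
])

```text
t: 28.65
tool_pos: [0.5447, -0.1516, 0.348]
orientation: [-3.13, -0.176, 0.002]
force: [0.1, -0.6, -0.9]
opening: 0.0468
```

Emit:
move_arm([
  [-1,1,0,0,0,0,0],
  [-1,1,0,0,0,0,0],
  [-1,1,0,0,0,0,0],
])

```text
t: 28.95
tool_pos: [0.456, -0.2637, 0.3481]
orientation: [-3.132, -0.177, -0.002]
force: [0.9, -1.2, -0.3]
opening: 0.0462
```

Emit:
move_arm([
  [-0.5,1,0,0,0,0,0],
  [-0.5,1,0,0,0,0,0],
  [-0.5,1,0,0,0,0,0],
])

```text
t: 29.25
tool_pos: [0.4162, -0.3713, 0.3464]
orientation: [-3.133, -0.169, 0.001]
force: [-0.0, 1.3, 1.1]
opening: 0.0464
```

Emit:
move_arm([
  [-0.1,1,0,0,0,0,0],
  [-0.1,1,0,0,0,0,0],
  [-0.1,1,0,0,0,0,0],
])

```text
t: 29.55
tool_pos: [0.4185, -0.4718, 0.3417]
orientation: [-3.128, -0.169, 0.006]
force: [0.2, 0.3, -1.2]
opening: 0.0465
```

Run:
```python
from h import *
s=read_state();print(s["t"],s["tool_pos"],s["force"],s["opening"])
S=cam("side");crop(S,"s14",205,60,315,210,4);T=cam("top");crop(T,"t14",280,140,420,245,5);cv2.imwrite("pics/top14.png",T[0][:,:,::-1])
```

```text
29.55 [ 0.41854712 -0.47182048  0.34165243] [ 0.2438153   0.25329327 -1.24513506] 0.04650073374996316
```

View pics/s14.png

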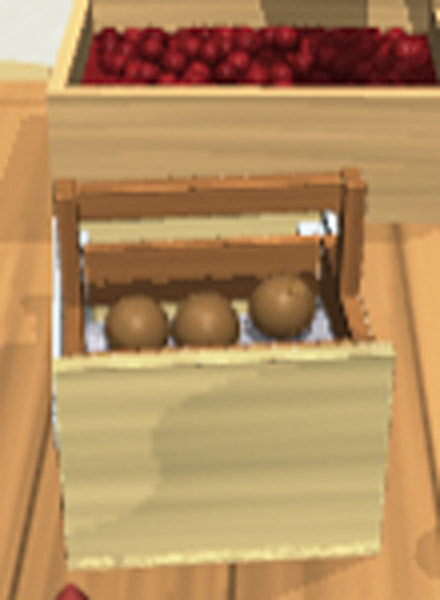

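View pics/t14.png

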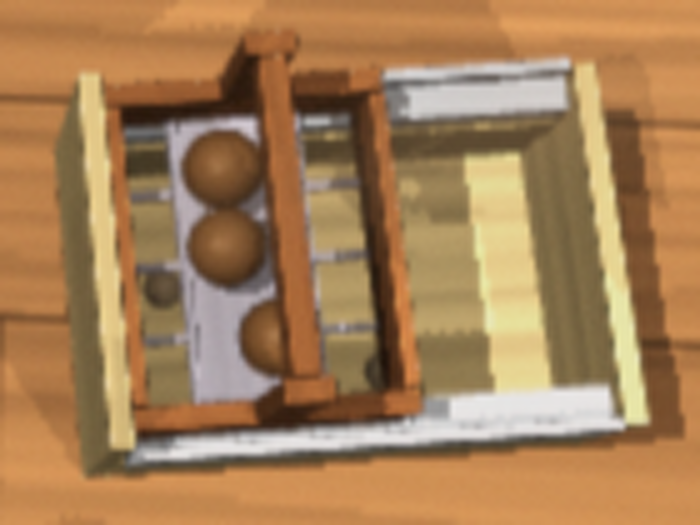

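View pics/top14.png

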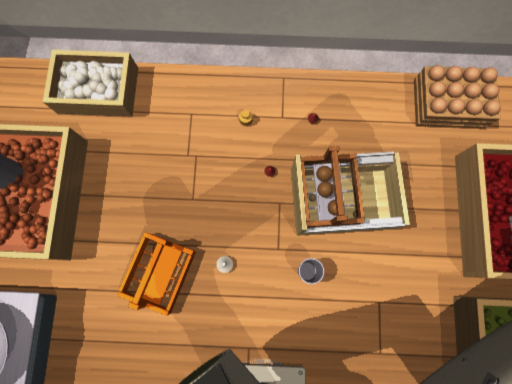

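All five candlenuts are accounted for in the bin: four in the earlier view, plus one at crop (378,372). Only walnuts are left in the sieve. Next I'll check the seam at the tall board.

Run:
```python
from h import *
T=cam("top");crop(T,"t15",293,148,325,236,9)
for r in(170,185,200,212): print(r,[tuple(int(v) for v in p) for p in T[0][r,296:311]])
a=np.radians(6.3);c=np.array([.5506,-.2075,0]);uy=np.array([-np.sin(a),np.cos(a),0])
ts=lambda x,y:(280+x/5-.4,140+y/5-.4)
for n,p,q,z in(("board inner",(101,74),(133,448),.14),("wall outer",(107,105),(134,410),.138),("far wall outer",(382,75),(420,405),.138)):
    print(n,[((onz(T,ts(*k),z)-c)@uy).round(4) for k in(p,q)])
```

```text
170 [(130, 110, 71), (224, 198, 134), (229, 202, 139), (225, 199, 134), (223, 196, 132), (182, 156, 103), (173, 113, 63), (172, 105, 56), (171, 108, 59), (104, 80, 51), (88, 74, 50), (91, 77, 50), (82, 68, 45), (82, 68, 44), (81, 67, 44)]
185 [(114, 95, 62), (135, 115, 76), (205, 179, 121), (226, 199, 134), (226, 198, 133), (227, 200, 137), (226, 201, 142), (182, 124, 74), (175, 108, 59), (170, 105, 58), (123, 91, 57), (141, 118, 76), (145, 122, 81), (144, 120, 79), (144, 121, 79)]
200 [(112, 93, 60), (114, 95, 63), (116, 96, 63), (151, 127, 83), (227, 200, 136), (228, 201, 136), (226, 198, 135), (215, 186, 125), (129, 96, 60), (174, 107, 59), (179, 111, 60), (174, 120, 69), (145, 120, 77), (114, 95, 63), (78, 63, 44)]
212 [(117, 99, 65), (114, 95, 62), (114, 96, 63), (110, 94, 61), (134, 114, 74), (225, 198, 133), (223, 195, 131), (211, 184, 122), (202, 176, 118), (159, 125, 79), (181, 112, 62), (185, 113, 62), (186, 119, 67), (148, 119, 78), (141, 122, 79)]
board inner [np.float64(0.1255), np.float64(0.1273)]
wall outer [np.float64(0.1237), np.float64(0.1248)]
far wall outer [np.float64(-0.0145), np.float64(-0.0125)]
```

View pics/t15.png

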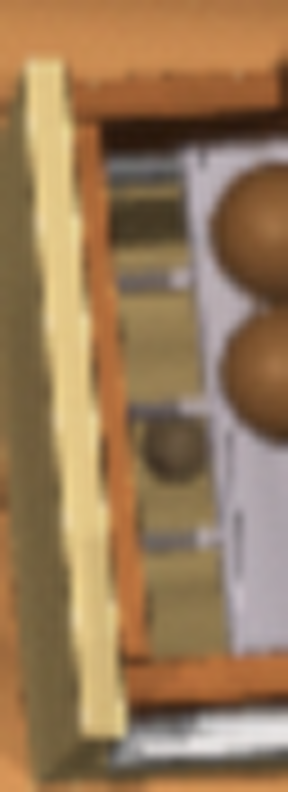

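Run:
```python
from plant import *
print(close_job())
```

```text
the job is handed in; nothing more can be done
None
```

I set the sieve on the rails, shook all five candlenuts through and slid the sieve home. I let it go there with only the three walnuts in it, then handed the job in at about 30 s.

- **Seating:** I felt the rails at about 93 mm height. All eight nuts were in the sieve when it was set down.
- **Shaking:** I used about eight strokes to and fro, 74–80 mm long at roughly 0.25–0.27 m/s. I saw four candlenuts lying in the bin from above. The fifth showed in the bin in a later view, so not all five were in one picture.
- **Home:** It stopped against the tall end board with about 12–14 N at the wrist, roughly half of it rail friction. I turned it 0.3° to square it to the board, and the twisting moment fell to about zero before I let go.
- **After release:** The tool read no force, and the last top view showed no clear gap and the loose things where they had been. The arm ended well clear of everything.

**Disagreements:**
- The stop came at bin y = 57.4 mm by my measurement instead of 55 mm, which I put down to calibration error of about 2 mm.
- Edge picks in the last picture put the sieve wall about 2 mm from the board. The same picks measured the sieve 2 mm too short, so I trusted the felt contact.
- One edge pixel on the robot-side half of that seam was slightly dark, so a gap under a millimetre there can't be ruled out.

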